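# Tuck the transition strip under the chute's lap and hold it down

### The job

Pick up the flat brass strip by its wooden grip bar, lay it in the walnut catch tray and slide its plain front edge squarely and centrally about 40 mm under the hinged brass lap at the foot of the chute, without lifting the lap. Then keep holding the strip pressed firmly flat on the tray floor (a push of about 12 N), and finish while still pressing so that it can be pinned: do not let go. Leave the compass, the gauge, the mirror and the counterweight where they stand.

Things in the scene. Friction and masses are not known exactly. Their poses are not given: they have to be found in the camera images.
- strip: Loose brass strip, 80 mm wide (x), 140 mm long (y), 4 mm thick, 0.18-0.35 kg; starts flat on the white worktop. Origin: centre of its underside, z up. Near its back stands a walnut grip bar: 60 mm along x, 12 mm thick along y, centred at y +50 mm, rising 36 mm above the strip's face (top 40 mm above the underside). The plain front edge is the -y end.
- nose (a point): Middle of the strip's plain front edge, at its underside (strip frame 0, -70, 0 mm); axes as the strip's.
- bar_top (a point): Middle of the top of the strip's grip bar (strip frame 0, 50, 40 mm); axes as the strip's.
- tray: Fixed walnut catch tray at the chute's foot; place and yaw vary. Origin on the worktop right below the middle of the lap's free edge; +y points away from the chute to the tray's open end, -y in under the lap. Flat floor 12 mm above the worktop, from y -110 to +160 mm; side rims 8 mm above the floor, inner faces at x -62 and +62 mm.
- chute: Fixed sloped brass chute, 116 mm wide; origin and axes as the tray's. From the lap's hinge (y -60 mm, 36 mm above the worktop) it rises towards -y to the wall shelf, 250 mm up. Two cheeks, 65 mm either side, y -50 to -120 mm, 65 mm high, carry it; between them the space under the lap is open, with no stop for the strip.
- mouth (a point): Point on the tray floor (12 mm above the worktop) right under the middle of the lap's free edge; axes as the tray's. The strip goes in along -y of this frame.
- lap (a joint): Hinge angle of the brass lap leaf, rad: 0 hanging at rest on its stop, growing as its free edge is lifted. The leaf is 108 mm wide and reaches 60 mm from hinge to free edge; the edge hangs 7 mm above the tray floor at rest, and the space grows to about 20 mm inwards. It swings up freely (80 g) and falls back.
- compass: Brown bakelite compass housing, loose, 92 mm across, 44 mm high; origin at the centre of its underside. Bystander.
- gauge: Brass bourdon gauge on a foot, loose, 76 mm across, 110 mm high; origin at the centre of its underside. Bystander.
- mirror: Chrome sight mirror in a fork stand, loose, 76 mm wide, 84 mm high; origin at the centre of its underside. Bystander.
- weight: Black iron counterweight with a knob, loose, 56 mm across, 64 mm high; origin at the centre of its underside. Bystander.
Things that resemble listed ones, but are neither listed nor needed, are in the scene too. What is shaped like the strip but green or red is not meant.

How it is judged:
At the end, for the whole second after the job is handed in: Front edge 28 to 55 mm in past the lap's free edge, within 12 mm of centre and 3 mm of the tray floor; strip square within 0.1 rad, flat within 0.03 rad, still; lap below 0.04 rad; fingers on the strip (over 4 N), strip bearing on the tray with over 7 N (y of nose in the frame of mouth between -0.055 and -0.028 m and x of nose in the frame of mouth between -0.012 and 0.012 m and z of nose in the frame of mouth between -0.003 and 0.003 m and angle between the y axis of strip and the y axis of tray, either way round below 0.1 rad and angle between strip's own z axis and vertical below 0.03 rad and value of joint lap below 0.04 rad and contact force between strip and tray above 7 N and contact force between the fingers and strip above 4 N and linear speed of strip below 0.01 m/s); the arm keeps its last pose, push and grip.
It fails at once if the lap was lifted (more than 0.12 rad, about 7 mm at its free edge) (value of joint lap above 0.12 rad).
It fails at once if the compass was disturbed (moved more than 15 mm) (distance of compass from where it was at the start of the episode above 0.015 m).
It fails at once if the gauge was disturbed (moved more than 15 mm) (distance of gauge from where it was at the start of the episode above 0.015 m).
It fails at once if the mirror was disturbed (moved more than 15 mm) (distance of mirror from where it was at the start of the episode above 0.015 m).
It fails at once if the weight was disturbed (moved more than 15 mm) (distance of weight from where it was at the start of the episode above 0.015 m).
It also fails if it takes over 43 s, if anything falls off the work surface, if the arm or the gripper's body presses on something with over 40 N, if the wrist force passes 120 N, or if a joint passes its speed limit or range.

### The arm

A 7-joint arm with a two-finger parallel gripper is mounted at the origin on the work surface. World frame = base frame: x ahead of the robot, y to its left, z up, the work surface at z = 0. Lengths are in m, angles in rad, forces in N, time in s.
With the tool pointing down it reaches from about 0.425 to 0.875 m from the base axis. Payload 4.7 kg.
Tool frame: the origin (TCP) lies at the very end of the fingers, on their centre line; the grasp point (between the pads) lies manip.tcp_to_grasp behind it (manip.tcp_to_grasp is the distance from the TCP to the grasp point, in m); z points along the fingers, y is the line along which they close (so a half turn about z gives the same grasp; the last joint's range is limited). The gripper opens to 85 mm and grips with 20 to 120 N. Pads are 22 mm wide; open, the fingers measure 114 mm over their backs; the gripper's body (76 mm by 85 mm) begins 54 mm behind the grasp point. The pads swing forward as they close: fully open they stand 13 mm farther back than shut.
Start: joints at [-1.088, 0.321, -0.07, 1.45, 0.023, 1.371, -0.057], TCP at [0.294, 0.58, 0.231] pointing down, gripper open.
Joint ranges: [-2.86, 2.86], [-0.3, 2.09], [-1.38, 1.24], [0.06, 2.45], [-1.56, 4.7], [0.09, 2.05], [-2.69, 2.69]. Speed limits (rad/s): [2.57, 2.57, 3.14, 3.14, 3.14, 3.14, 3.14].

### API

Orientations are given as a unit quaternion [x, y, z, w].
In Python, from plant import manip gives the robot as it stands. The module is installed in compiled form; this text tells all that it offers. Calls block until the motion is done:
- manip.move_pose(position, orientation): joint-space move of the TCP to a pose.
- manip.line_to(position, frame=None, v=0.15, threshold=None): straight line of the TCP; frame=None keeps the orientation; v is the mean speed in m/s. With threshold (N) it stops when the force on the tool has changed by that much, and returns True; else False.
- manip.move_joints(angles): joint-space move.
- manip.open_gripper() and manip.close(squeeze=None): open the fingers fully, or close them until they stop; squeeze is the grip in N (None keeps the last).
- manip.wait(seconds).
- manip.solve_ik(position, orientation): joint angles nearest the present ones, or None.
- manip.get_obs(): the state.
- manip.read_camera(name): name is "scene" or "side" or "wrist"; returns a dict with "frame" (420x560x3 uint8, red, green, blue), "mtx" (3x3 intrinsics, pixels), "cam_to_world" (4x4, takes a point from camera to world coordinates). Camera axes: x right, y down, z forward; pixel columns grow to the right and rows downward; lengths in m; the calibration is good to about 2 mm. The wrist camera is an equidistant fisheye: a pixel r from the principal point sees the ray r / f radians off the axis. A picture is of the moment at which its call begins. There is no depth.
A pose or a line that the arm cannot do raises manip.MotionError and nothing moves.
- manip.job_done(): hands the job in; it is judged then, once.
The state is a dict: "time": time; "qpos": joint angles; "dq": joint speeds; "joint_torque": joint torques, N m; "position": TCP position; "tool_rot": TCP orientation; "force": force on the tool from outside, world axes, zero at the start; "ft_torque": the same for the moment, N m; "finger_gap": finger opening in m; "finger_force": force on a finger pad.
Only numpy, scipy, OpenCV 4.12 (cv2) and the standard library are available. Lean on these libraries where they do the work, as an engineer would, in place of code of your own. Each camera call takes 0.05 s, during which the arm holds its last target. There are 200 camera calls.

## Working session

There is one attempt and no reset: what is moved stays moved. The work goes in short steps, each a Python script; the robot and the scene stay as the last script left them, time stands still between calls to the robot, and variables do not carry over. Pictures are saved under pics/ and viewed, at most 10 in all, crops included, and the job is handed in when it is done.

```bash
mkdir -p pics; cat > h.py <<'E'
import numpy as np, cv2
from plant import manip
from scipy.spatial.transform import Rotation as R
def shot(name,png):
    c=manip.read_camera(name); cv2.imwrite('pics/'+png,c['frame'][:,:,::-1]); np.savez('pics/'+png[:-4]+'.npz',**c); return c
def ray(c,u,v,fish=False):
    K=c['mtx'];T=c['cam_to_world']
    x=(u-K[0,2])/K[0,0];y=(v-K[1,2])/K[1,1]
    if fish:
        r=np.hypot(x,y); s=np.sin(r)/r if r>1e-9 else 1; d=np.array([x*s,y*s,np.cos(r)])
    else: d=np.array([x,y,1.])
    return T[:3,3],T[:3,:3]@d
def onz(c,u,v,z,fish=False):
    o,d=ray(c,u,v,fish); return o+d*(z-o[2])/d[2]
def proj(c,p,fish=False):
    T=c['cam_to_world'];q=T[:3,:3].T@(np.array(p)-T[:3,3]);K=c['mtx']
    if fish:
        h=np.hypot(q[0],q[1]);th=np.arctan2(h,q[2]);x,y=q[:2]/h*th
    else: x,y=q[:2]/q[2]
    return np.array([K[0,0]*x+K[0,2],K[1,1]*y+K[1,2]])
def quat(yaw): # tool down, tool y axis at angle 'yaw' in world
    y=np.array([np.cos(yaw),np.sin(yaw),0]);z=np.array([0,0,-1.]);x=np.cross(y,z)
    return R.from_matrix(np.c_[x,y,z]).as_quat()
E
python3 - <<'E'
from h import *
fs=[]
for n in ['scene','side','wrist']:
    c=shot(n,n+'0.png'); print(n,c['mtx'].round(1).tolist(),c['cam_to_world'].round(3).tolist())
o=manip.get_obs(); print(o['time'],o['position'],o['tool_rot'],manip.tcp_to_grasp,o['force'])
E
```

```text
scene [[384.8, 0.0, 278.7], [0.0, 384.8, 214.4], [0.0, 0.0, 1.0]] [[-0.473, 0.732, -0.49, 0.955], [0.881, 0.402, -0.249, 0.352], [0.015, -0.549, -0.835, 0.901], [0.0, 0.0, 0.0, 1.0]]
side [[405.7, 0.0, 278.3], [0.0, 405.7, 207.4], [0.0, 0.0, 1.0]] [[0.976, -0.127, 0.178, 0.294], [-0.218, -0.531, 0.819, -0.724], [-0.009, -0.838, -0.545, 0.638], [0.0, 0.0, 0.0, 1.0]]
wrist [[325.2, 0.0, 277.3], [0.0, 325.2, 210.2], [0.0, 0.0, 1.0]] [[0.451, 0.855, 0.257, 0.228], [0.893, -0.431, -0.131, 0.613], [-0.001, 0.288, -0.958, 0.374], [0.0, 0.0, 0.0, 1.0]]
0.15 [0.29353774 0.57948564 0.23047383] [ 2.32262715e-01  9.72652812e-01 -7.20876007e-04 -1.40564153e-04] 0.0187 [-0.09569744  0.2745816  -0.25526236]
```

View pics/scene0.png

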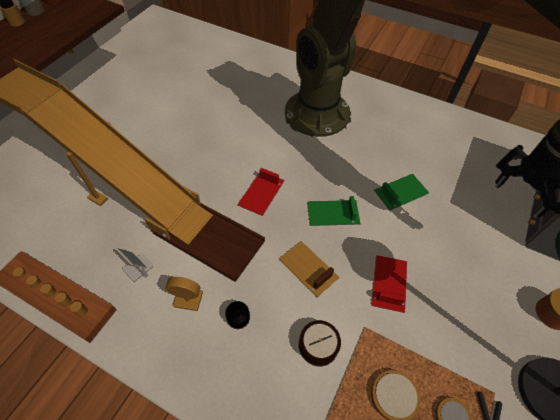

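View pics/side0.png

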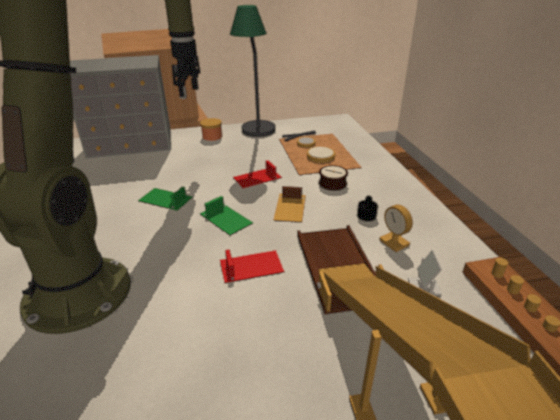

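View pics/wrist0.png

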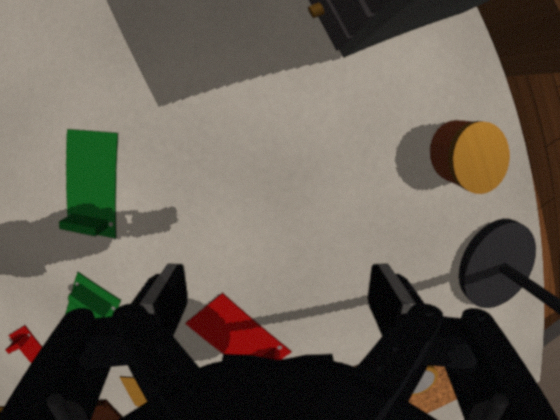

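The scene view shows the brass strip at about (310,268) with its bar at (323,277). The tray is around (215,240), and the lap edge runs from about (183,240) to (212,215). I'll mask the strip and tray next.

```bash
python3 - <<'E'
from h import *
def load(n): return dict(np.load(f'pics/{n}.npz'))
c=load('scene0'); im=c['frame']; hsv=cv2.cvtColor(im,cv2.COLOR_RGB2HSV)
for p in [(300,262),(323,277),(230,240),(200,225),(185,235)]: print(p,im[p[1],p[0]],hsv[p[1],p[0]])
def big(m,box):
    k=np.zeros_like(m);x0,y0,x1,y1=box;k[y0:y1,x0:x1]=m[y0:y1,x0:x1]
    cs,_=cv2.findContours(k,cv2.RETR_EXTERNAL,cv2.CHAIN_APPROX_NONE);return max(cs,key=cv2.contourArea)
brass=cv2.inRange(hsv,(10,120,60),(25,255,255))
strip=cv2.inRange(hsv,(0,90,20),(25,255,255))
b=big(strip,(270,230,350,305)); r=cv2.minAreaRect(b); print('strip',cv2.contourArea(b),r,cv2.boxPoints(r).round(1).tolist())
ap=cv2.approxPolyDP(b,3,True)[:,0]; print(ap.tolist()); print([onz(c,*p,0.004).round(3).tolist() for p in ap])
t=cv2.inRange(hsv,(0,80,15),(25,255,125)); b=big(t,(150,200,275,290)); ap=cv2.approxPolyDP(b,3,True)[:,0]; print('tray',cv2.contourArea(b),ap.tolist()); print([onz(c,*p,0.02).round(3).tolist() for p in ap])
a=cv2.resize(im[195:310,140:350][:,:,::-1],None,fx=3.8,fy=3.8,interpolation=cv2.INTER_CUBIC);cv2.imwrite('pics/crop1.png',a)
E
```

```text
(300, 262) [135  94  41] [ 17 178 135]
(323, 277) [64 33 18] [ 10 183  64]
(230, 240) [49 22 11] [  9 198  49]
(200, 225) [149 103  44] [ 17 180 149]
(185, 235) [146 100  42] [ 17 182 146]
strip 1558.5 ((309.2500305175781, 267.2500305175781), (55.86143493652344, 31.11269760131836), 45.0) [[278.5, 258.5], [300.5, 236.5], [340.0, 276.0], [318.0, 298.0]]
[[300, 241], [279, 259], [317, 296], [338, 276]]
[[0.476, 0.174, 0.004], [0.55, 0.15, 0.004], [0.594, 0.279, 0.004], [0.52, 0.304, 0.004]]
tray 3490.5 [[150, 214], [150, 219], [162, 227], [150, 222], [153, 233], [233, 280], [264, 240], [199, 200], [192, 201], [212, 215], [188, 244]]
[[0.606, -0.22, 0.02], [0.618, -0.21, 0.02], [0.623, -0.166, 0.02], [0.626, -0.204, 0.02], [0.65, -0.175, 0.02], [0.662, 0.081, 0.02], [0.527, 0.093, 0.02], [0.503, -0.13, 0.02], [0.515, -0.145, 0.02], [0.527, -0.07, 0.02], [0.632, -0.075, 0.02]]
```

View pics/crop1.png

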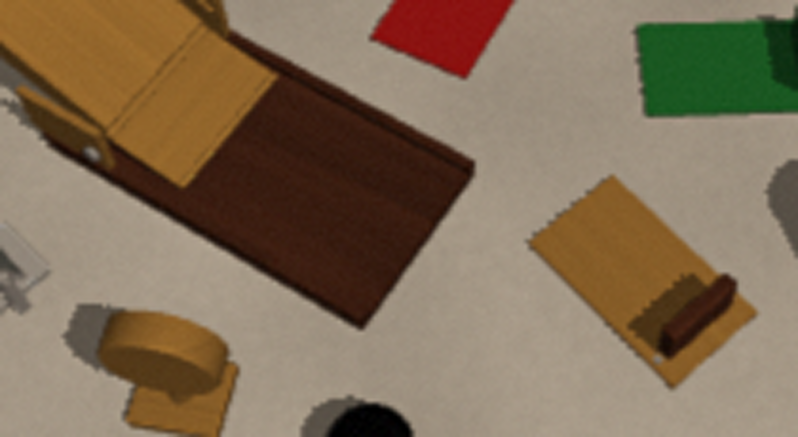

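The strip and tray sizes check out: the strip measures 78×137 mm, the lap about 105 mm wide and the tray 160 mm long. Next I'll take closer wrist views of the tray mouth and then the strip.

```bash
python3 - <<'E'
from h import *
manip.move_pose([0.565,0.02,0.24],quat(np.radians(85))); shot('wrist','w_tray.png')
manip.move_pose([0.535,0.245,0.20],quat(np.radians(71))); shot('wrist','w_strip.png')
a=cv2.imread('pics/w_tray.png');b=cv2.imread('pics/w_strip.png')
cv2.imwrite('pics/both.png',cv2.resize(np.hstack([a[:,60:460],b[:,60:460]]),(800,420)))
print(manip.get_obs()['time'],manip.get_obs()['position'])
c=dict(np.load('pics/w_tray.npz'));y=np.array([.09,.996])
print([proj(c,p,True).round() for p in [(.527,-.07,.02),(.632,-.075,.02),(.662,.081,.02),(.527,.093,.02)]])
c=dict(np.load('pics/w_strip.npz'))
print([proj(c,p,True).round() for p in [(.476,.174,.004),(.55,.15,.004),(.594,.279,.004),(.52,.304,.004)]])
E
```

```text
3.3917 [0.53617294 0.24268259 0.20045456]
[array([194., 155.]), array([203., 240.]), array([331., 253.]), array([337., 142.])]
[array([197., 154.]), array([202., 223.]), array([324., 222.]), array([326., 152.])]
```

View pics/both.png

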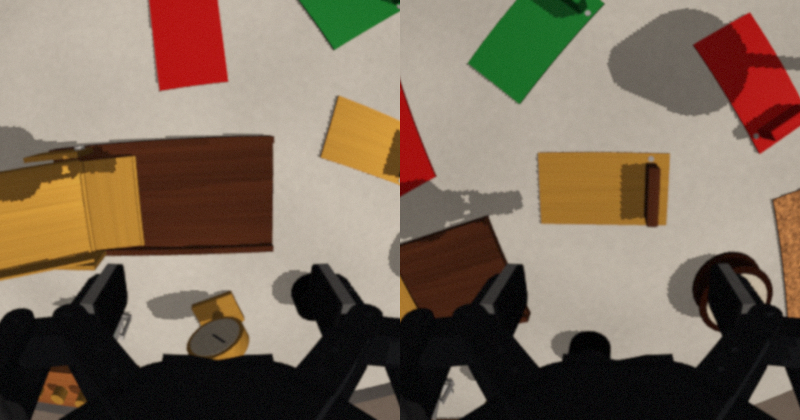

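The left panel is the tray view: the lap edge runs (197,156)–(203,246) and the tray end is at x≈333 in full-image pixels. The right panel is the strip view: corners at about (198,153), (329,153), (328,224) and (198,224), with the bar at (312,195). I'll refine both with masks.

```bash
python3 - <<'E'
from h import *
def masked(n,lo,hi,box):
    c=dict(np.load(f'pics/{n}.npz')); hsv=cv2.cvtColor(c['frame'],cv2.COLOR_RGB2HSV); m=cv2.inRange(hsv,lo,hi)
    k=np.zeros_like(m);x0,y0,x1,y1=box;k[y0:y1,x0:x1]=m[y0:y1,x0:x1];return c,k
def cont(k): return max(cv2.findContours(k,cv2.RETR_EXTERNAL,cv2.CHAIN_APPROX_NONE)[0],key=cv2.contourArea)[:,0]
# strip outline at z=4mm -> world contour -> minAreaRect
c,k=masked('w_strip',(0,90,20),(25,255,255),(185,140,345,240)); cn=cont(k)
w=np.array([onz(c,u,v,.004,True)[:2] for u,v in cn]); r=cv2.minAreaRect((w*1e3).astype(np.float32)); print('strip',r,cv2.boxPoints(r).round(1).tolist())
# front edge midpoint/ axis from side line fits
c,k=masked('w_strip',(0,90,15),(14,255,90),(300,155,325,240)); cn=cont(k); r=cv2.minAreaRect(cn.astype(np.float32));print('bar px',r)
print('bar@40', [onz(c,*p,.04,True).round(4).tolist() for p in cv2.boxPoints(r)])
# lap edge: brass mask right-most per row
c,k=masked('w_tray',(10,120,95),(25,255,255),(150,120,225,270))
rows=[(np.flatnonzero(k[v]).max(),v) for v in range(165,240,5)]
e=np.array([onz(c,u+.5,v,.0205,True)[:2] for u,v in rows]); l=cv2.fitLine((e*1e3).astype(np.float32),cv2.DIST_HUBER,0,.01,.01).ravel();print('lapline',l, rows)
for u,v in [(197,156),(203,246)]: print(onz(c,u,v,.0205,True))
c,k=masked('w_tray',(0,80,15),(14,255,95),(205,120,345,265)); cn=cont(k)
w=np.array([onz(c,u,v,.02,True)[:2] for u,v in cn])*1e3
ap=cv2.approxPolyDP(cn,4,True)[:,0];print('tray',ap.tolist(),[onz(c,*p,.02,True)[:2].round(4).tolist() for p in ap])
E
```

```text
strip ((536.5333862304688, 227.13442993164062), (140.8756103515625, 81.80516052246094), 70.23422241210938) [[474.20001220703125, 174.6999969482422], [551.2000122070312, 147.0], [598.7999877929688, 279.6000061035156], [521.9000244140625, 307.29998779296875]]
bar px ((311.0441589355469, 194.0735321044922), (13.793893814086914, 62.16765594482422), 2.726310968399048)
bar@40 [[0.5758, 0.2568, 0.04], [0.5178, 0.2784, 0.04], [0.5225, 0.2907, 0.04], [0.581, 0.2696, 0.04]]
lapline [ 9.9894434e-01 -4.5937426e-02  5.8137640e+02 -7.0585327e+01] [(np.int64(196), 165), (np.int64(197), 170), (np.int64(197), 175), (np.int64(197), 180), (np.int64(198), 185), (np.int64(198), 190), (np.int64(199), 195), (np.int64(200), 200), (np.int64(200), 205), (np.int64(200), 210), (np.int64(201), 215), (np.int64(202), 220), (np.int64(202), 225), (np.int64(203), 230), (np.int64(203), 235)]
[ 0.52897464 -0.06682421  0.0205    ]
[ 0.63927722 -0.07600776  0.0205    ]
tray [[332, 137], [205, 141], [205, 253], [331, 250]] [[0.521, 0.0873], [0.513, -0.0555], [0.649, -0.0752], [0.6577, 0.0806]]
```

```bash
python3 - <<'E'
from h import *
q=quat(np.radians(70.2)); b=np.array([.5525,.2741])
manip.move_pose([*b,.10],q)
manip.line_to([*b,.011],v=.1,threshold=8)
manip.close(squeeze=70)
o=manip.get_obs();print(o['time'],o['position'],o['finger_gap'],o['finger_force'],o['force'])
manip.line_to([*b,.09],v=.1)
o=manip.get_obs();print(o['time'],o['position'],o['finger_gap'],o['finger_force'],o['force'])
yw=np.radians(86.8);y=np.array([np.cos(yw),np.sin(yw)]);m=np.array([.582,-.073])
p=m+y*(.12+.022)
manip.move_pose([*p,.08],quat(yw))
o=manip.get_obs();print(o['time'],o['position'],o['force'])
shot('scene','s2.png');shot('side','d2.png')
a=cv2.imread('pics/s2.png')[180:320,130:350];b=cv2.imread('pics/d2.png')[170:330,220:440]
cv2.imwrite('pics/both2.png',np.hstack([cv2.resize(a,(400,255),interpolation=2),cv2.resize(b,(400,291),interpolation=2)[:255]]))
E
```

```text
5.6 [0.55271985 0.27424792 0.01125618] 0.010612713527468431 69.79957222938538 [ 0.36650786 -0.34037746  2.04665919]
6.5417 [0.55190014 0.27385297 0.08920617] 0.010544777186988884 69.18468117713928 [-0.19974005  0.3787085  -1.51030935]
7.3917 [0.58956032 0.07051704 0.0795411 ] [ 0.4159258   1.20422392 -1.57941559]
```

View pics/both2.png

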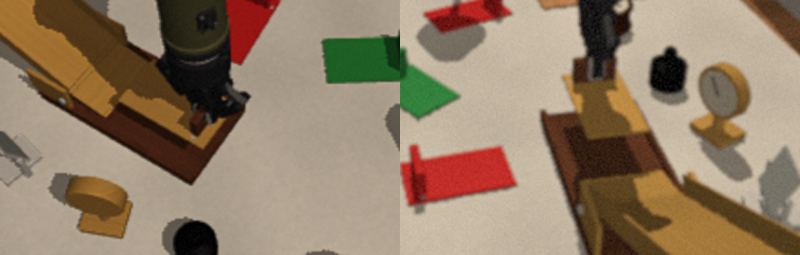

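The strip is held level at about z 0.07, over the tray and lined up with the mouth. Next I'll lower it to contact and check.

```bash
python3 - <<'E'
from h import *
o=manip.get_obs();p=o['position']
yw=np.radians(86.8);y=np.array([np.cos(yw),np.sin(yw)]);m=np.array([.582,-.073]);g=m+y*.142
manip.line_to([*g,.035],v=.08)
print(manip.line_to([*g,.019],v=.02,threshold=3)); o=manip.get_obs();print(o['time'],o['position'],o['force'],o['ft_torque'])
s=shot('scene','s3.png');d=shot('side','d3.png');w=shot('wrist','w3.png')
a=cv2.imread('pics/s3.png')[190:290,150:290];b=cv2.imread('pics/d3.png')[210:310,290:430]
cv2.imwrite('pics/both3.png',np.vstack([np.hstack([cv2.resize(a,(400,286),interpolation=2),cv2.resize(b,(400,286),interpolation=2)]),cv2.resize(cv2.imread('pics/w3.png')[100:320,100:500],(800,440))[:310]]))
E
```

```text
True
8.8 [0.59002939 0.06889499 0.02325644] [-0.25303406  0.11228334  4.52352907] [-0.01771769 -0.01521261 -0.02004282]
```

View pics/both3.png

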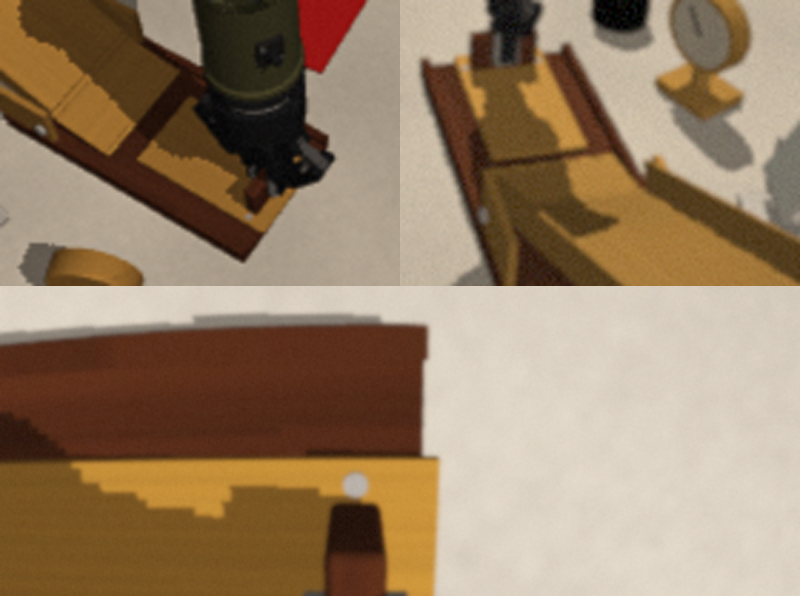

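The strip rests in the tray at the predicted height, parallel to the rims, with its front edge short of the lap. I'll check its offsets to the rim, tray end and lap edge numerically.

```bash
python3 - <<'E'
from h import *
w=dict(np.load('pics/w3.npz'));s=dict(np.load('pics/s3.npz'));d=dict(np.load('pics/d3.npz'))
yw=np.radians(86.8);Y=np.array([np.cos(yw),np.sin(yw)]);X=np.array([Y[1],-Y[0]]);m=np.array([.582,-.073])
def tr(n,p): q=p[:2]-m; print(n,'x %.1f y %.1f'%(1e3*q@X,1e3*q@Y))
W=lambda a,b:(100+a/2,100+(b-286)/2)
tr('strip back corner',onz(w,*W(438,459),.016,True)); tr('tray end rim corner',onz(w,*W(427,326),.02,True)); tr('tray end floor',onz(w,*W(422,440),.012,True))
tr('strip side',onz(w,*W(60,460),.016,True)); tr('rim far',onz(w,*W(60,341),.02,True))
S=lambda a,b:(150+a*.35,190+b*.35)
tr('S front L',onz(s,*S(137,158),.016)); tr('S front R',onz(s,*S(197,98),.016)); tr('S lap R',onz(s,*S(178,72),.0205)); tr('S lap L',onz(s,*S(113,155),.0205))
tr('S end',onz(s,*S(245,260),.02)); tr('S back L',onz(s,*S(265,232),.016))
D=lambda a,b:(290+a*.35-140,210+b*.35)
D=lambda a,b:(290+(a-400)*.35,210+b*.35)
tr('D front -x',onz(d,*D(489,163),.016)); tr('D front +x',onz(d,*D(588,150),.016));tr('D lap -x',onz(d,*D(485,167),.0205)); tr('D lap +x',onz(d,*D(612,152),.0205))
tr('D rim -x',onz(d,*D(423,62),.02));tr('D rim +x',onz(d,*D(566,45),.02));tr('D back -x',onz(d,*D(457,58),.016));tr('D back +x',onz(d,*D(543,50),.016))
E
```

```text
strip back corner x -39.5 y 162.4
tray end rim corner x -71.0 y 158.7
tray end floor x -43.3 y 158.9
strip side x -39.9 y 67.6
rim far x -70.1 y 72.1
S front L x 38.4 y 23.6
S front R x -42.5 y 31.7
S lap R x -54.6 y 1.1
S lap L x 49.1 y 5.3
S end x 70.0 y 165.8
S back L x 37.8 y 164.3
D front -x x -44.7 y 13.8
D front +x x 38.3 y 15.2
D lap -x x -50.5 y 4.8
D lap +x x 54.4 y 4.6
D rim -x x -70.3 y 151.0
D rim +x x 63.3 y 153.6
D back -x x -37.7 y 156.8
D back +x x 42.3 y 155.1
```

The estimates agree: the strip is centred and square, with the nose at y ≈ +22 mm. Sliding in now, stopping if the force jumps.

```bash
python3 - <<'E'
from h import *
yw=np.radians(86.8);y=np.array([np.cos(yw),np.sin(yw)]);m=np.array([.582,-.073])
for d in (.112,.079):
    g=m+y*d
    h=manip.line_to([*g,.0229],v=.03,threshold=10); o=manip.get_obs();print(h,o['time'],o['position'],o['force'],o['ft_torque'])
    if h: break
shot('side','d4.png');shot('scene','s4.png');shot('wrist','w4.png')
a=cv2.imread('pics/s4.png')[190:290,150:290];b=cv2.imread('pics/d4.png')[210:310,290:430]
cv2.imwrite('pics/both4.png',np.vstack([np.hstack([cv2.resize(a,(400,286),interpolation=2),cv2.resize(b,(400,286),interpolation=2)]),cv2.resize(cv2.imread('pics/w4.png')[100:320,100:500],(800,440))[:310]]))
E
```

```text
False 10.1 [0.58861685 0.0386693  0.02323797] [0.21584979 2.73902709 5.30181056] [ 0.54706317 -0.12166026 -0.03417717]
False 11.35 [0.58673406 0.00582921 0.02322301] [-0.76844456  2.94062782  6.00410776] [ 0.52777621 -0.13593834 -0.01067006]
```

View pics/both4.png

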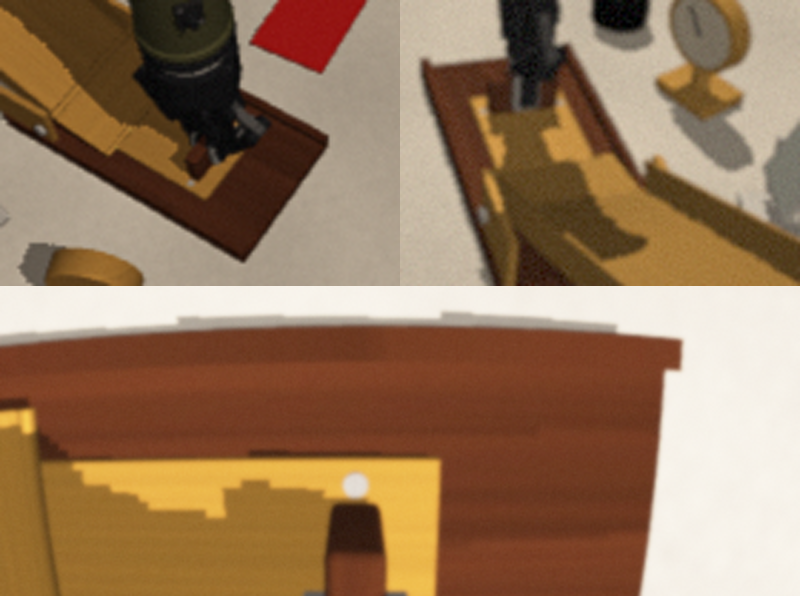

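The front edge is under the lap and the leaf still hangs at rest. The lap edge is at about (37,410)–(55,590) and the strip's back edge at x≈440 in the lower panel. I'll check the insertion depth and press down.

```bash
python3 - <<'E'
from h import *
w=dict(np.load('pics/w4.npz'));yw=np.radians(86.8);Y=np.array([np.cos(yw),np.sin(yw)]);m=np.array([.582,-.073])
W=lambda a,b:(100+a/2,100+(b-286)/2)
l=onz(w,*W(36,412),.0205,True)[:2];l2=onz(w,*W(56,590),.0205,True)[:2];b=onz(w,*W(440,460),.016,True)[:2]
print('lap y',1e3*(l-m)@Y,1e3*(l2-m)@Y,'visible mm',1e3*(b-l)@Y,1e3*(b-l2)@Y)
g=m+Y*.079; z=.0229
for i in range(40):
    f=np.mean([manip.get_obs()['force'][2]]); 
    if f>11.5: break
    z-=.0003; manip.line_to([*g,z],v=.01); manip.wait(.1)
manip.wait(.6); o=manip.get_obs();print(o['time'],z,o['position'],o['force'],o['ft_torque'],o['finger_force'])
E
```

```text
lap y 1.1310415984113074 0.26045482013088117 visible mm 98.6808831607751 99.55146993905552
13.5 0.021699999999999994 [0.58676755 0.00582758 0.02321313] [-4.72897946  2.88585533 12.41978851] [ 0.49527766  0.57207553 -0.0296778 ] 71.62995100021362
```

```bash
python3 - <<'E'
from h import *
manip.wait(.5);o=manip.get_obs();print(o['force'],o['position']);print(manip.job_done())
E
```

```text
[-2.75783567  3.45467138 13.65125916] [0.58673412 0.00583538 0.02320002]
the job is handed in; nothing more can be done
None
```

The job is handed in: the strip's front edge is about 41 mm under the lap, measured square and central, and the arm is still gripping the bar and pressing down with about 13 N. In the last pictures the lap hung at rest; the judged result wasn't returned.

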